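# Square a printing plate up in the corner of the proofing bed

### The arm

A 6-joint arm with a two-finger parallel gripper is mounted at the origin on the work surface. World frame = base frame: x ahead of the robot, y to its left, z up, the work surface at z = 0. Lengths are in m, angles in rad, forces in N, time in s.
With the tool pointing down it reaches from about 0.375 to 0.9 m from the base axis. Payload 3.1 kg.
Tool frame: the origin (TCP) lies at the very end of the fingers, on their centre line; the grasp point (between the pads) lies 19 mm behind it; z points along the fingers, y is the direction in which the jaws open and shut (so a half turn about z gives the same grasp; the last joint's range is limited). The gripper opens to 87 mm and grips with 3 to 60 N. Pads are 19 mm wide; open, the fingers measure 117 mm over their backs; the gripper's body (75 mm by 190 mm) begins 51 mm behind the grasp point.
Start: joints at [-1.433, 0.527, 1.433, -0, 1.181, -0.178], TCP at [0.195, -0.594, 0.223] pointing down, gripper open.
Joint ranges: [-3.08, 3.08], [-0.75, 2.2], [0.22, 2.44], [-1.43, 4.57], [0, 2.65], [-2.85, 2.85]. Speed limits (rad/s): [2.79, 2.79, 3.14, 3.14, 3.14, 3.14].

### API

Orientations are given as a unit quaternion [x, y, z, w].
In Python, from rig import robot, optics gives the robot as it stands.
- The arm moves only by the shell command python3 -m inch 'ROWS' [FORCE]. ROWS is JSON, a list of rows, each an object of numbers: "ax", "ay", "az": the turn, a rotation vector about the tool's x, y, z in rad; "dx", "dy", "dz": the shift along the tool's x, y, z in mm; "gripper": the opening in per cent of the stroke, from 0 (shut) to 100 (fully open). In form: [{"ax": .., "ay": .., "az": .., "dx": .., "dy": .., "dz": .., "gripper": ..}, ...]. A call has 1 to 8 rows; each row shifts and turns the commanded pose from where the row before left it, along the tool's axes as they then stand; what a row does not reach is not made up. A row lasts 1/10 s, in which the tool goes at most 50 mm and 8.59 degrees, less where a joint would pass 70% of its speed; a pose out of reach is approached as far as the arm can. A call with a gripper value outside its range is refused whole. The fingers move at their own pace and stop on an object; FORCE is the grip in N (left out, the last holds). Time passes only in rows, so rows that do not move let the fingers close. It gives the time, the measured TCP pose, the force and the opening at its end, in the units of the state.
- robot.get_obs(): the state, without advancing time (a new reading comes with each control period).
- optics.camera(name): name is "side" or "top"; returns a dict with "img" (480x640x3 uint8, red, green, blue), "depth" (480x640 float32, m along the optical axis (not along the pixel's ray), 0 where there is no reading), "camera_matrix" (3x3 intrinsics, pixels), "position" and "attitude" of the camera in the world. Camera axes: x right, y up, looking along -z (the intrinsics and any distortion apply to the point x, -y, -z); pixel columns grow to the right and rows downward; lengths in m; the calibration is good to about 2 mm. A picture is of the moment at which its call begins.
- robot.hand_in(): hands the job in, once; it reports no verdict.
The state is a dict: "time": time; "q": joint angles; "joint_velocities": joint speeds; "joint_torque": joint torques, N m; "position": TCP position; "tool_rot": TCP orientation; "ft_force": force on the tool from outside, world axes, zero at the start; "moment": the same for the moment, N m; "grip_width": finger opening in m.
Only numpy, scipy, OpenCV 4.12 (cv2) and the standard library are available. Lean on these libraries where they do the work, as an engineer would, in place of code of your own. Each camera call takes 0.05 s, during which the arm holds its last target.

### The job

Pick up the wooden pusher by its upright square handle and use its foot to nudge the rectangular copper-faced printing plate across the proofing bed until it lies flat in the square corner of the two rails, one edge against each rail. Never touch the plate with the gripper. Finally let go of the pusher, leaving it standing upright on the bed or the bench.

Things in the scene. Friction and masses are not known exactly. Their poses are not given: they have to be found in the camera images.
- bed_corner (a point): Inner corner of the two low rails on the fixed grey bed, at the bed's upper face (10 mm above the bench). Bed 280 x 280 mm. x points square into the far rail, y square into the left rail, z up; the rails' inner faces are x = 0 and y = 0, the open bed reaches to -260 mm in x and y. Rails: aluminium, 20 mm wide, 10 mm high. Bed yaw up to 17 degrees either way.
- plate_mid (a point): Centre, half-way up, of the loose plate: plywood faced with copper, 110 (x) x 80 (y) x 14 mm, 0.2 to 0.3 kg, flat on the bed, 20 mm or more from both rails, turned up to 11 degrees. Its +x short end goes to the far rail, its +y long edge to the left rail. Slides under 1 to 3 N. The smaller square copper-faced block on the bench is not it.
- pusher_handle (a point): Middle of the wooden pusher's handle, 46 mm above its underside. It stands on the bench left or right of the bed: square foot 50 x 50 x 16 mm, upright square handle 24 x 24 x 60 mm on its middle (76 mm tall in all), 0.12 kg. Sides of foot and handle lie along x and y, z up. The turned round-handled dabber is not it.

How it is judged:
On the way:
1. the pusher presses on the plate (contact force between pusher and plate above 0.2 N), for 0.05 s.
At the end, for the whole second after the job is handed in: The plate lies flat on the bed in the corner, its edges within 12 mm of both rails and within 10 degrees of square to them; the pusher stands upright (within 11 degrees) on the bed or the bench, not on the plate; both are at rest (x of plate_mid in the frame of bed_corner between -0.067 and -0.047 m and y of plate_mid in the frame of bed_corner between -0.052 and -0.032 m and z of plate_mid in the frame of bed_corner below 0.012 m and angle between the x axis of plate_mid and the x axis of bed_corner, either way round below 0.175 rad and angle between plate_mid's own z axis and vertical below 0.1 rad and angle between pusher_handle's own z axis and vertical below 0.2 rad and height (world z) of pusher_handle below 0.06 m and linear speed of each of plate, pusher below 0.01 m/s); the robot touches nothing.
It fails at once if the gripper or arm touches the plate (contact force between any of the fingers, the arm and plate above 0.3 N).
It also fails if it takes over 53 s, if anything falls off the work surface, if the arm or the gripper's body presses on something with over 40 N, if the wrist force passes 120 N, or if a joint passes its speed limit or range.

## Working session

There is one attempt and no reset: what is moved stays moved. The work goes in short steps, Python scripts to look and compute and a shell command to move; the robot and the scene stay as the last step left them, time stands still between calls to the robot, and variables do not carry over. Pictures are saved under pics/ and viewed, and the job is handed in when it is done.

```bash
ls; mkdir -p pics; python3 - <<'E'
from rig import robot, optics
import cv2,numpy as np
o=robot.get_obs();print({k:np.round(v,4) for k,v in o.items()})
for n in("top","side"):
    c=optics.camera(n);cv2.imwrite(f"pics/{n}0.png",c["img"][...,::-1]);np.savez(f"{n}0.npz",**c)
    print(n,c["camera_matrix"],c["position"],c["attitude"],[k for k in c])
E
```

```text
pics
{'time': np.float64(0.0), 'q': array([-1.4325,  0.5285,  1.4339, -0.    ,  1.1814, -0.1785]), 'joint_velocities': array([-0.0002,  0.0002,  0.0024, -0.0001,  0.0004,  0.0003]), 'joint_torque': array([-1.00000e-04, -4.40040e+01, -1.76589e+01,  6.32000e-02,
        5.83000e-02, -2.00000e-04]), 'position': array([ 0.1946, -0.5932,  0.2216]), 'tool_rot': array([ 0.9875,  0.1577,  0.    , -0.0011]), 'ft_force': array([ 0.2444, -0.3442, -0.0548]), 'moment': array([-0.0795,  0.0446, -0.0376]), 'grip_width': np.float64(0.0872)}
top [[596.00999183   0.         319.09008854]
 [  0.         596.00999183 242.01016711]
 [  0.           0.           1.        ]] [ 0.44006644 -0.01779436  1.13907693] [-0.06019644  0.04202927  0.70669292 -0.70370096] ['img', 'depth', 'camera_matrix', 'position', 'attitude']
side [[548.1097557    0.         308.62345497]
 [  0.         548.1097557  233.41471944]
 [  0.           0.           1.        ]] [0.13881184 0.58865947 0.61433603] [-0.14699127  0.42088163  0.84777569 -0.28727793] ['img', 'depth', 'camera_matrix', 'position', 'attitude']
```

View pics/top0.png

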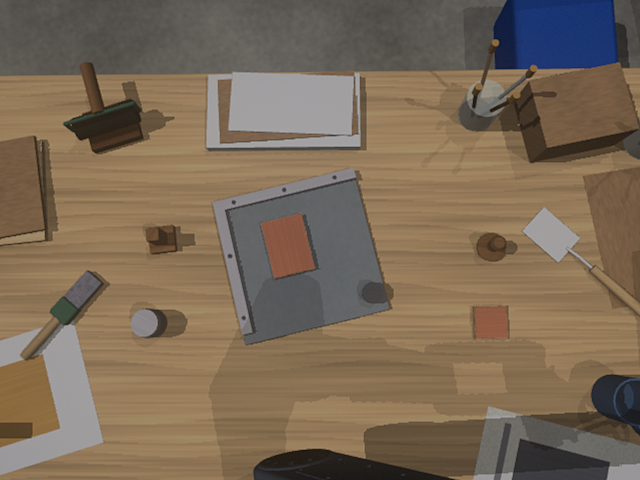

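View pics/side0.png

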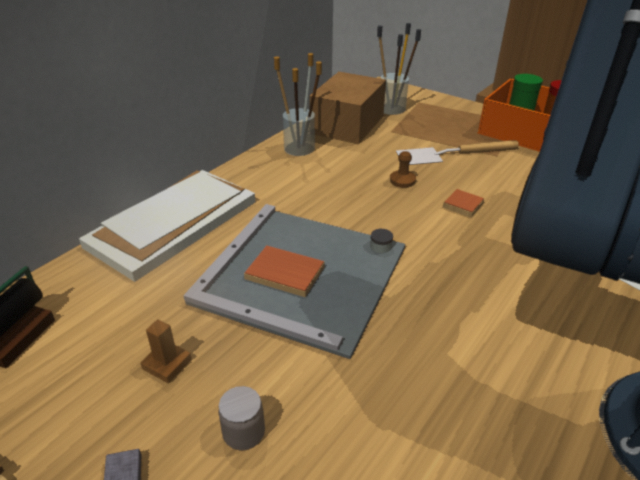

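The top view shows the bed (corner near (215,203)), the plate centred near (289,246), the pusher near (160,238) and a dark cylinder on the bed at (372,292). Next I measure these.

```bash
cat > h.py <<'E'
import numpy as np,cv2
from scipy.spatial.transform import Rotation as R
def ray(c,uv):
    K=c["camera_matrix"];uv=np.atleast_2d(np.asarray(uv,float))
    d=np.c_[(uv[:,0]-K[0,2])/K[0,0],-(uv[:,1]-K[1,2])/K[1,1],-np.ones(len(uv))]
    return R.from_quat(c["attitude"]).apply(d)
def plane(c,uv,z):
    d=ray(c,uv);p=c["position"];return p+d*((z-p[2])/d[:,2])[:,None]
def cloud(c):
    v,u=np.mgrid[:480,:640];d=ray(c,np.c_[u.ravel(),v.ravel()])
    return (c["position"]+d*c["depth"].ravel()[:,None]).reshape(480,640,3)
def rect(c,mask,z,mina=100):
    cs,_=cv2.findContours(mask.astype(np.uint8),cv2.RETR_EXTERNAL,cv2.CHAIN_APPROX_NONE)
    out=[]
    for k in cs:
        if cv2.contourArea(k)<mina: continue
        P=plane(c,k[:,0],z)[:,:2]
        (m,s,a)=cv2.minAreaRect((P*1000).astype(np.float32))
        out.append((np.round(m,1),np.round(s,1),round(a,2),np.round(k[:,0].mean(0))))
    return out
E
cat > m.py <<'E'
from h import *
import sys
t=np.load("top0.npz");s=np.load("side0.npz")
for n,c in(("top",t),("side",s)):
    P=cloud(c);hsv=cv2.cvtColor(c["img"],cv2.COLOR_RGB2HSV);H,S,V=[hsv[...,i].astype(int) for i in range(3)]
    print(n)
    cop=(H<9)&(S>110)&(V>90)
    print("copper",*rect(c,cop,.024),sep="\n ")
    z=P[...,2]; ok=c["depth"]>0
    if n=="top":
        for nm,u,v in(("bed",340,230),("plate",289,246),("rail",228,260),("rail2",300,187),("bench",420,250),("handle",153,232),("foot",170,247),("can",372,292),("can2",148,322)):
            print(nm,np.round(P[v-1:v+2,u-1:u+2].reshape(-1,3).mean(0),4))
    print("bedcol",c["img"][230,340] if n=="top" else c["img"][320,260])
    # grey bed+rails
    g=(S<60)&(V>40)&(z<.03)&(z>.002)&(P[...,0]>.2)&(P[...,1]>-.25)&(P[...,1]<.35)&(P[...,0]<.72)
    print("grey",*rect(c,g,.01,800),sep="\n ")
    b=(z>.05)&(z<.1)&ok&(S>60)&(P[...,1]>.1)&(P[...,1]<.35)&(P[...,0]>.35)&(P[...,0]<.6)
    k=P[b];print("handle pts",len(k),k.mean(0) if len(k) else 0,k.min(0),k.max(0))
    cv2.imwrite(f"pics/mask_{n}.png",np.hstack([cop*255,g*255,b*255]).astype(np.uint8)[::2,::2])
E
python3 m.py
```

```text
top
copper
 (array([596.4,  70.9]), array([105.9,  74.6]), 13.87, array([286., 244.]))
bed [ 0.6278 -0.0291  0.0097]
plate [0.5952 0.0676 0.0255]
rail [0.5699 0.1839 0.0195]
rail2 [0.7105 0.0474 0.02  ]
bench [ 0.5896 -0.1825 -0.0008]
handle [0.6152 0.3117 0.0768]
foot [0.5958 0.2963 0.017 ]
can [ 0.5073 -0.0871  0.0335]
can2 [0.4531 0.3197 0.0599]
bedcol [ 97 100 102]
grey
 (array([580.7,  49.3]), array([283.1, 282.4]), 13.61, array([299., 259.]))
handle pts 53 [0.52112825 0.3129823  0.05918059] [0.42621052 0.30212574 0.05001898] [0.59998509 0.33436632 0.07769795]
side
copper
bedcol [143 139 140]
grey
 (array([581.5,  49.7]), array([288.6, 284. ]), 13.72, array([301., 281.]))
handle pts 211 [0.5674165  0.31556681 0.06202733] [0.42543915 0.30067633 0.05015901] [0.599995   0.34846862 0.07839055]
```

```bash
python3 - <<'E'
import cv2
i=cv2.imread("pics/top0.png")[150:360,100:420];cv2.imwrite("pics/crop_t.png",cv2.resize(i,None,fx=2.5,fy=2.5,interpolation=2))
i=cv2.imread("pics/side0.png")[180:400,120:420];cv2.imwrite("pics/crop_s.png",cv2.resize(i,None,fx=2.6,fy=2.6,interpolation=2))
E
```

```text
(no output)
```

View pics/crop_t.png

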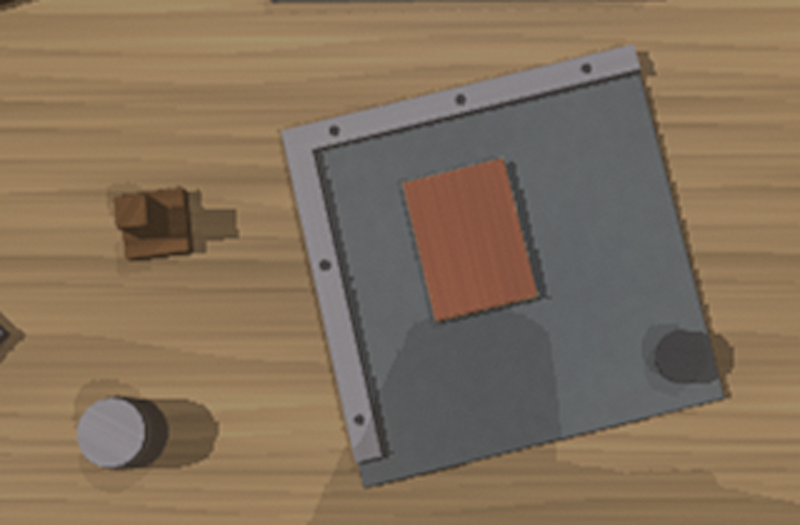

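View pics/crop_s.png

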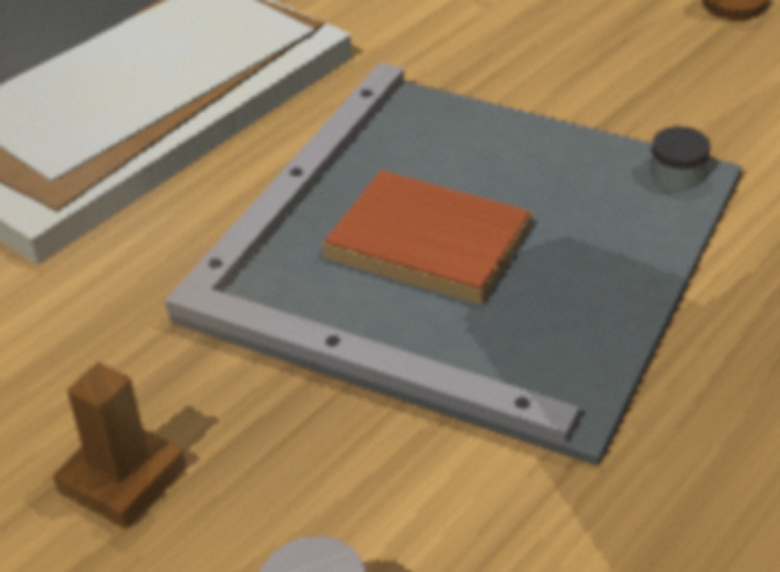

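```bash
cat > m2.py <<'E'
from h import *
t=np.load("top0.npz");s=np.load("side0.npz")
for n,c in(("top",t),("side",s)):
    P=cloud(c);z=P[...,2];ok=c["depth"]>0
    hsv=cv2.cvtColor(c["img"],cv2.COLOR_RGB2HSV);H,S,V=[hsv[...,i].astype(int) for i in range(3)]
    box=lambda x0,x1,y0,y1:(P[...,0]>x0)&(P[...,0]<x1)&(P[...,1]>y0)&(P[...,1]<y1)
    def pr(nm,m,zz):
        q=P[m];
        if len(q)<5: print(nm,len(q));return
        mm=cv2.minAreaRect((q[:,:2]*1000).astype(np.float32)); print(n,nm,len(q),"z",np.median(q[:,2]).round(4),"rect",np.round(mm[0],1),np.round(mm[1],1),round(mm[2],2),"mean",q.mean(0).round(4))
    pr("handletop",ok&(z>.070)&(z<.085)&box(.52,.68,.24,.36),0)
    pr("handle",ok&(z>.022)&(z<.07)&box(.52,.68,.24,.36),0)
    pr("foottop",ok&(z>.011)&(z<.020)&box(.52,.68,.24,.36),0)
    pr("platetop",ok&(z>.0215)&(z<.028)&box(.5,.68,.0,.15)&(S>110),0)
    pr("railtops",ok&(z>.016)&(z<.0225)&(S<60)&box(.4,.8,-.1,.22),0)
    pr("can",ok&(z>.024)&(z<.06)&box(.45,.56,-.15,-.04),0)
    pr("can2",ok&(z>.03)&(z<.09)&box(.4,.5,.27,.37),0)
E
python3 m2.py
```

```text
top handletop 185 z 0.0761 rect [611.1 313. ] [25.  25.3] 3.41 mean [0.6107 0.3122 0.0759]
top handle 135 z 0.0472 rect [606.4 311.7] [31.5 25.5] 9.53 mean [0.6067 0.3057 0.0461]
top foottop 373 z 0.016 rect [611.  312.7] [50.9 51. ] 6.73 mean [0.6064 0.3057 0.0159]
top platetop 1980 z 0.0242 rect [596.6  70.7] [108.   77.8] 13.91 mean [0.5958 0.0706 0.0243]
top railtops 3002 z 0.0199 rect [625.7  63.6] [373.7 293.9] 4.92 mean [0.6574 0.1117 0.0197]
top can 354 z 0.0345 rect [506.6 -88.3] [36.4 38.8] 44.53 mean [ 0.5064 -0.0879  0.0346]
top can2 769 z 0.0593 rect [451.8 325.1] [52.2 51.3] 50.72 mean [0.4511 0.3222 0.0567]
side handletop 309 z 0.0762 rect [610.8 313.1] [25.9 25. ] 6.23 mean [0.6084 0.3141 0.0757]
side handle 594 z 0.0469 rect [604.3 317.5] [32.2 18.9] 53.52 mean [0.6036 0.3169 0.0463]
side foottop 700 z 0.0165 rect [610.4 312.8] [51.4 51.2] 6.66 mean [0.6023 0.3186 0.0162]
side platetop 2143 z 0.0247 rect [595.3  70.1] [109.9  84.1] 13.6 mean [0.5931 0.0716 0.0247]
side railtops 3698 z 0.0205 rect [623.9  64.3] [374.8 293.3] 4.48 mean [0.6336 0.127  0.0202]
side can 352 z 0.0352 rect [505.8 -88. ] [36.9 39.6] 32.96 mean [ 0.5041 -0.0847  0.0338]
side can2 1913 z 0.0601 rect [449.6 326.7] [51.2 51.9] 15.7 mean [0.445  0.3309 0.0548]
```

```bash
python3 - <<'E'
from h import *
from scipy.optimize import curve_fit
c=np.load("top0.npz")
# yaw & corner: bed outline, and rail inner edge pixels seen in crop (inner corner ~ px (226,210))
P=cloud(c);hsv=cv2.cvtColor(c["img"],cv2.COLOR_RGB2HSV)
for uv in((226,210),(355,179),(253,332)): print(uv,plane(c,[uv],.02)[0].round(4), plane(c,[uv],.01)[0].round(4))
y=np.radians(13.65);r=np.array([[np.cos(y),-np.sin(y)],[np.sin(y),np.cos(y)]])
m=np.array([.581,.0495]);k=m+r@[.12,.12];print("corner",k)
q=P[(P[...,2]>.016)&(P[...,2]<.0225)&(hsv[...,1]<60)&(P[...,0]>.4)&(P[...,0]<.8)&(P[...,1]>-.1)&(P[...,1]<.22)][:,:2]
b=(q-k)@r
far=b[(b[:,1]<-.03)];left=b[(b[:,0]<-.03)]
print("far rail x pct",np.percentile(far[:,0],[1,5,50,95,99]).round(4),"left y",np.percentile(left[:,1],[1,5,50,95,99]).round(4))
print("far slope deg",np.degrees(np.polyfit(far[:,1],far[:,0],1)[0]),"left",np.degrees(np.polyfit(left[:,0],left[:,1],1)[0]))
print("plate",(np.array([.596,.0706])-k)@r)
E
python3 -m inch '[{"az":0.1},{"az":0.1},{"dx":25.9,"dy":-42.6},{"dx":25.9,"dy":-42.6},{"dx":25.9,"dy":-42.6},{"dx":25.9,"dy":-42.6},{"dx":25.9,"dy":-42.6},{"dx":25.9,"dy":-42.6}]' 20
```

```text
(226, 210) [0.6665 0.1896 0.02  ] [0.6685 0.1914 0.01  ]
(355, 179) [ 0.7254 -0.0586  0.02  ] [ 0.7279 -0.0589  0.01  ]
(253, 332) [0.4346 0.1344 0.02  ] [0.4346 0.1357 0.01  ]
corner [0.66929183 0.19442948]
far rail x pct [-0.1555 -0.0029  0.011   0.111   0.1207] left y [-0.1578 -0.0022  0.0073  0.0171  0.0181]
far slope deg 1.2472780486728121 left 1.4431999629663297
plate [-0.10044427 -0.10303581]invalid input
```

```bash
python3 -m inch '[{"ax":0,"ay":0,"az":0.1,"dx":0,"dy":0,"dz":0,"gripper":100},{"ax":0,"ay":0,"az":0.1,"dx":0,"dy":0,"dz":0,"gripper":100}]' 20
```

```text
time: 0.3
position: [0.1947, -0.5934, 0.2219]
tool_rot: [0.998, 0.056, -0.0, -0.001]
ft_force: [-0.2, -0.2, -0.4]
grip_width: 0.0868
```

```bash
python3 -m inch '[{"ax":0,"ay":0,"az":0,"dx":26,"dy":-42,"dz":0,"gripper":100},{"ax":0,"ay":0,"az":0,"dx":26,"dy":-42,"dz":0,"gripper":100},{"ax":0,"ay":0,"az":0,"dx":26,"dy":-42,"dz":0,"gripper":100},{"ax":0,"ay":0,"az":0,"dx":26,"dy":-42,"dz":0,"gripper":100},{"ax":0,"ay":0,"az":0,"dx":26,"dy":-42,"dz":0,"gripper":100},{"ax":0,"ay":0,"az":0,"dx":26,"dy":-42,"dz":0,"gripper":100},{"ax":0,"ay":0,"az":0,"dx":26,"dy":-42,"dz":0,"gripper":100},{"ax":0,"ay":0,"az":0,"dx":26,"dy":-42,"dz":0,"gripper":100}]'
python3 -m inch '[{"ax":0,"ay":0,"az":0,"dx":26,"dy":-42,"dz":0,"gripper":100},{"ax":0,"ay":0,"az":0,"dx":26,"dy":-42,"dz":0,"gripper":100},{"ax":0,"ay":0,"az":0,"dx":26,"dy":-42,"dz":0,"gripper":100},{"ax":0,"ay":0,"az":0,"dx":26,"dy":-42,"dz":0,"gripper":100},{"ax":0,"ay":0,"az":0,"dx":26,"dy":-42,"dz":0,"gripper":100},{"ax":0,"ay":0,"az":0,"dx":26,"dy":-42,"dz":0,"gripper":100},{"ax":0,"ay":0,"az":0,"dx":26,"dy":-42,"dz":0,"gripper":100},{"ax":0,"ay":0,"az":0,"dx":26,"dy":-42,"dz":0,"gripper":100}]'
```

```text
time: 1.1
position: [0.3625, -0.234, 0.2224]
tool_rot: [0.998, 0.058, -0.0, -0.0]
ft_force: [0.1, 0.3, 0.7]
grip_width: 0.0871
time: 1.9
position: [0.5298, 0.1242, 0.2223]
tool_rot: [0.998, 0.059, -0.0, 0.0]
ft_force: [1.4, -0.2, 0.3]
grip_width: 0.0871
```

```bash
cat > rail.py <<'E'
from h import *
c=np.load("top0.npz");P=cloud(c);S=cv2.cvtColor(c["img"],cv2.COLOR_RGB2HSV)[...,1]
y=np.radians(13.65);r=np.array([[np.cos(y),-np.sin(y)],[np.sin(y),np.cos(y)]]);k=np.array([.6693,.1944])
m=(P[...,2]>.016)&(P[...,2]<.0225)&(S<60)
b=(P[m][:,:2]-k)@r
far=b[(abs(b[:,0]-.01)<.02)&(b[:,1]<-.03)&(b[:,1]>-.25)];left=b[(abs(b[:,1]-.01)<.02)&(b[:,0]<-.03)&(b[:,0]>-.22)]
for nm,a,i in(("far",far,0),("left",left,1)):
    print(nm,len(a),np.percentile(a[:,i],[1,50,99]).round(4),"slope deg",np.degrees(np.polyfit(a[:,1-i],a[:,i],1)[0]).round(2))
E
python3 rail.py
```

```text
far 1023 [-0.0034  0.0067  0.0171] slope deg -0.05
left 904 [-0.002   0.008   0.0182] slope deg -0.02
```

```bash
python3 -m inch '[{"ax":0,"ay":0,"az":0,"dx":20.5,"dy":-35.5,"dz":0,"gripper":100},{"ax":0,"ay":0,"az":0,"dx":20.5,"dy":-35.5,"dz":0,"gripper":100},{"ax":0,"ay":0,"az":0,"dx":20.5,"dy":-35.5,"dz":0,"gripper":100},{"ax":0,"ay":0,"az":0,"dx":20.5,"dy":-35.5,"dz":0,"gripper":100},{"ax":0,"ay":0,"az":0,"dx":20.5,"dy":-35.5,"dz":0,"gripper":100},{"ax":0,"ay":0,"az":0,"dx":0,"dy":0,"dz":40,"gripper":100},{"ax":0,"ay":0,"az":0,"dx":0,"dy":0,"dz":40,"gripper":100},{"ax":0,"ay":0,"az":0,"dx":0,"dy":0,"dz":0,"gripper":100}]'
python3 - <<'E'
from rig import robot, optics
import cv2,numpy as np
c=optics.camera("side");cv2.imwrite("pics/side1.png",c["img"][...,::-1])
print(robot.get_obs()["position"])
E
```

```text
time: 2.7
position: [0.6054, 0.309, 0.1355]
tool_rot: [0.998, 0.059, -0.007, 0.002]
ft_force: [-1.5, -0.3, -0.4]
grip_width: 0.087
[0.60785354 0.30949532 0.13894009]
```

View pics/side1.png

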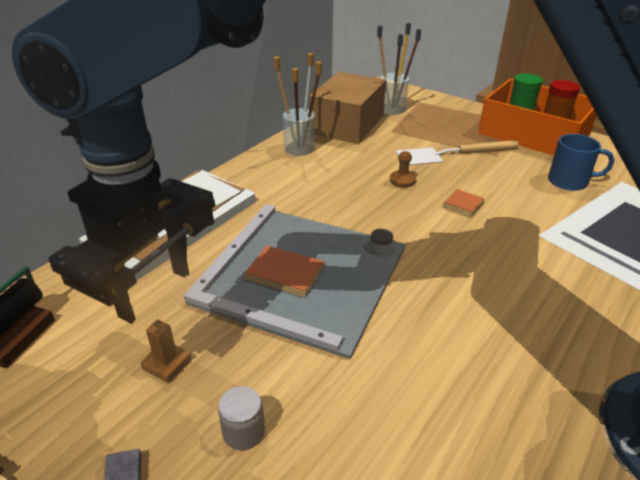

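```bash
python3 -m inch '[{"ax":0,"ay":0,"az":0,"dx":1,"dy":-2,"dz":20,"gripper":100},{"ax":0,"ay":0,"az":0,"dx":1,"dy":0,"dz":20,"gripper":100},{"ax":0,"ay":0,"az":0,"dx":0,"dy":0,"dz":20,"gripper":100},{"ax":0,"ay":0,"az":0,"dx":0,"dy":0,"dz":10,"gripper":100},{"ax":0,"ay":0,"az":0,"dx":0,"dy":0,"dz":0,"gripper":100},{"ax":0,"ay":0,"az":0,"dx":0,"dy":0,"dz":0,"gripper":100}]'
```

```text
time: 3.35
position: [0.6136, 0.3127, 0.0742]
tool_rot: [0.998, 0.058, 0.001, -0.0]
ft_force: [-0.0, -0.7, -0.5]
grip_width: 0.0873
```

```bash
python3 -m inch '[{"ax":0,"ay":0,"az":0,"dx":-2.5,"dy":0,"dz":12,"gripper":100},{"ax":0,"ay":0,"az":0,"dx":0,"dy":0,"dz":13,"gripper":100},{"ax":0,"ay":0,"az":0,"dx":0,"dy":0,"dz":12,"gripper":100},{"ax":0,"ay":0,"az":0,"dx":0,"dy":0,"dz":0,"gripper":100},{"ax":0,"ay":0,"az":0,"dx":0,"dy":0,"dz":0,"gripper":40},{"ax":0,"ay":0,"az":0,"dx":0,"dy":0,"dz":0,"gripper":10},{"ax":0,"ay":0,"az":0,"dx":0,"dy":0,"dz":0,"gripper":10},{"ax":0,"ay":0,"az":0,"dx":0,"dy":0,"dz":0,"gripper":10}]' 25
python3 -m inch '[{"ax":0,"ay":0,"az":0,"dx":0,"dy":0,"dz":0,"gripper":10},{"ax":0,"ay":0,"az":0,"dx":0,"dy":0,"dz":0,"gripper":10},{"ax":0,"ay":0,"az":0,"dx":0,"dy":0,"dz":0,"gripper":10},{"ax":0,"ay":0,"az":0,"dx":0,"dy":0,"dz":0,"gripper":10}]' 25
```

```text
time: 4.15
position: [0.6104, 0.3123, 0.0361]
tool_rot: [0.998, 0.058, 0.0, -0.0]
ft_force: [0.4, 0.2, 0.3]
grip_width: 0.0628
time: 4.55
position: [0.61, 0.3122, 0.0356]
tool_rot: [0.998, 0.058, 0.0, -0.0]
ft_force: [1.1, 0.2, 0.3]
grip_width: 0.031
```

```bash
python3 -m inch '[{"ax":0,"ay":0,"az":0,"dx":0,"dy":0,"dz":0,"gripper":10},{"ax":0,"ay":0,"az":0,"dx":0,"dy":0,"dz":0,"gripper":10},{"ax":0,"ay":0,"az":0,"dx":0,"dy":0,"dz":0,"gripper":10},{"ax":0,"ay":0,"az":0,"dx":0,"dy":0,"dz":-25,"gripper":10},{"ax":0,"ay":0,"az":0,"dx":0,"dy":0,"dz":-35,"gripper":10},{"ax":0,"ay":0,"az":0,"dx":0,"dy":0,"dz":0,"gripper":10},{"ax":0,"ay":0,"az":0,"dx":0,"dy":0,"dz":0,"gripper":10}]' 25
python3 - <<'E'
from rig import robot, optics
import cv2,numpy as np
c=optics.camera("side");cv2.imwrite("pics/side2.png",c["img"][...,::-1]);np.savez("side2.npz",**c)
print(robot.get_obs()["position"],robot.get_obs()["grip_width"])
E
```

```text
time: 5.25
position: [0.6103, 0.3122, 0.0962]
tool_rot: [0.998, 0.058, 0.001, -0.0]
ft_force: [0.2, -0.2, -1.8]
grip_width: 0.0238
[0.6092069  0.31189064 0.0949267 ] 0.024070481342322824
```

View pics/side2.png

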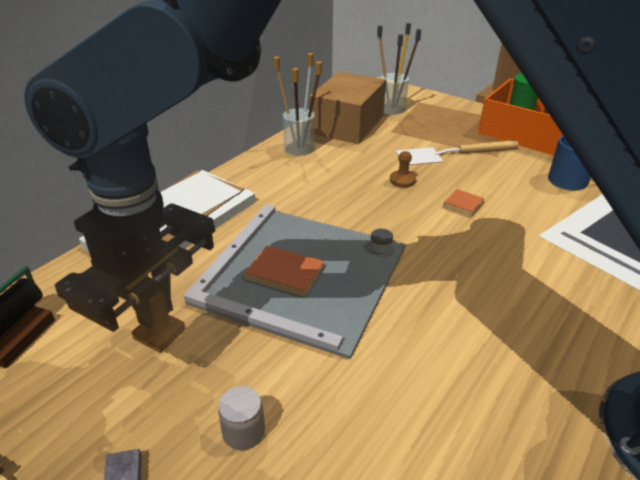

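```bash
python3 -m inch '[{"ax":0,"ay":0,"az":-0.122,"dx":0,"dy":0,"dz":-10,"gripper":10},{"ax":0,"ay":0,"az":0,"dx":-10,"dy":44,"dz":0,"gripper":10},{"ax":0,"ay":0,"az":0,"dx":-10,"dy":44,"dz":0,"gripper":10},{"ax":0,"ay":0,"az":0,"dx":-10,"dy":44,"dz":0,"gripper":10},{"ax":0,"ay":0,"az":0,"dx":-10,"dy":44,"dz":0,"gripper":10},{"ax":0,"ay":0,"az":0,"dx":-10,"dy":44,"dz":0,"gripper":10},{"ax":0,"ay":0,"az":0,"dx":-10,"dy":44,"dz":0,"gripper":10},{"ax":0,"ay":0,"az":0,"dx":-10,"dy":44,"dz":0,"gripper":10}]' 25
python3 -m inch '[{"ax":0,"ay":0,"az":0,"dx":0,"dy":0,"dz":0,"gripper":10},{"ax":0,"ay":0,"az":0,"dx":0,"dy":0,"dz":0,"gripper":10},{"ax":0,"ay":0,"az":0,"dx":0,"dy":0,"dz":0,"gripper":10}]' 25
cat > bp.py <<'E'
from rig import robot
from h import *
o=robot.get_obs();y=np.radians(13.65);r=np.array([[np.cos(y),-np.sin(y)],[np.sin(y),np.cos(y)]]);k=np.array([.6669,.1918])
p=o["position"];a=R.from_quat(o["tool_rot"]).as_matrix()
print("bed xy mm",(1000*((p[:2]-k)@r)).round(1),"z",(p[2]*1000).round(1),"yaw",np.degrees(np.arctan2(a[1,0],a[0,0])).round(2),"t",o["time"],"F bed",(o["ft_force"][:2]@r).round(1),o["ft_force"][2].round(1),"tiltdeg",np.degrees(np.arccos(-a[2,2])).round(2))
E
python3 bp.py
```

```text
time: 6.1
position: [0.6131, -0.0052, 0.1036]
tool_rot: [0.993, 0.119, -0.002, -0.001]
ft_force: [0.0, -0.1, -0.1]
grip_width: 0.0237
time: 6.4
position: [0.6137, -0.0027, 0.1043]
tool_rot: [0.993, 0.119, -0.001, -0.001]
ft_force: [-0.5, 0.9, -1.2]
grip_width: 0.0239
bed xy mm [ -97.6 -176.4] z 104.3 yaw 13.7 t 6.4 F bed [-0.3  1. ] -1.2 tiltdeg 0.17
```

```bash
python3 -m inch '[{"ax":0,"ay":0,"az":0,"dx":0,"dy":0,"dz":20,"gripper":10},{"ax":0,"ay":0,"az":0,"dx":0,"dy":0,"dz":20,"gripper":10},{"ax":0,"ay":0,"az":0,"dx":0,"dy":0,"dz":12,"gripper":10},{"ax":0,"ay":0,"az":0,"dx":0,"dy":0,"dz":5,"gripper":10},{"ax":0,"ay":0,"az":0,"dx":0,"dy":0,"dz":0,"gripper":10},{"ax":0,"ay":0,"az":0,"dx":0,"dy":0,"dz":0,"gripper":10}]' 25
python3 - <<'E'
from rig import robot, optics
import cv2,numpy as np
c=optics.camera("side");cv2.imwrite("pics/side3.png",c["img"][...,::-1]);np.savez("side3.npz",**c)
E
python3 bp.py
```

```text
time: 7.0
position: [0.6153, -0.0032, 0.049]
tool_rot: [0.993, 0.119, 0.0, 0.0]
ft_force: [-0.2, -0.2, -0.6]
grip_width: 0.0236
bed xy mm [ -96.  -177.7] z 49.3 yaw 13.7 t 7.05 F bed [0.4 0.7] -1.2 tiltdeg 0.1
```

View pics/side3.png

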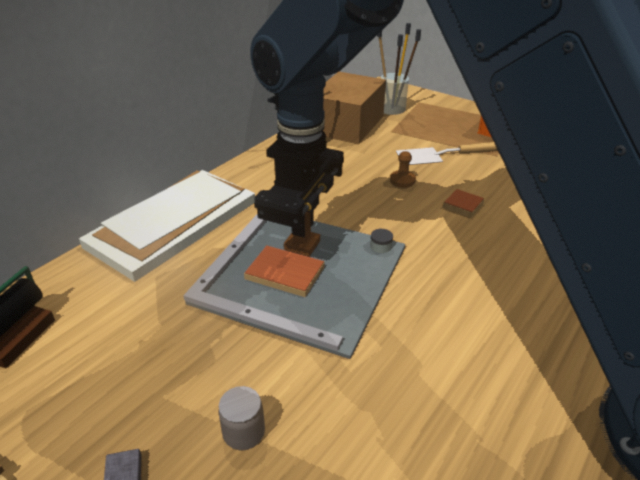

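```bash
python3 -m inch '[{"ax":0,"ay":0,"az":0,"dx":0,"dy":-5,"dz":1.5,"gripper":10},{"ax":0,"ay":0,"az":0,"dx":0,"dy":-5,"dz":0,"gripper":10},{"ax":0,"ay":0,"az":0,"dx":0,"dy":-5,"dz":0,"gripper":10},{"ax":0,"ay":0,"az":0,"dx":0,"dy":-5,"dz":0,"gripper":10},{"ax":0,"ay":0,"az":0,"dx":0,"dy":-5,"dz":0,"gripper":10},{"ax":0,"ay":0,"az":0,"dx":0,"dy":-5,"dz":0,"gripper":10},{"ax":0,"ay":0,"az":0,"dx":0,"dy":-5,"dz":0,"gripper":10},{"ax":0,"ay":0,"az":0,"dx":0,"dy":-5,"dz":0,"gripper":10}]' 25;python3 bp.py
python3 -m inch '[{"ax":0,"ay":0,"az":0,"dx":0,"dy":-5,"dz":0,"gripper":10},{"ax":0,"ay":0,"az":0,"dx":0,"dy":-5,"dz":0,"gripper":10},{"ax":0,"ay":0,"az":0,"dx":0,"dy":-5,"dz":0,"gripper":10},{"ax":0,"ay":0,"az":0,"dx":0,"dy":0,"dz":0,"gripper":10}]' 25;python3 bp.py
cat > pl.py <<'E'
import sys
from rig import optics
from h import *
y=np.radians(13.65);r=np.array([[np.cos(y),-np.sin(y)],[np.sin(y),np.cos(y)]]);k=np.array([.6669,.1918])
for n in("top","side"):
    c=optics.camera(n);cv2.imwrite(f"pics/{n}{sys.argv[1]}.png",c["img"][...,::-1])
    P=cloud(c);hsv=cv2.cvtColor(c["img"],cv2.COLOR_RGB2HSV)
    b=(P[...,:2]-k)@r
    m=(c["depth"]>0)&(P[...,2]>.0205)&(P[...,2]<.028)&(hsv[...,1]>120)&(hsv[...,0]<10)&(b[...,0]>-.25)&(b[...,0]<.01)&(b[...,1]>-.2)&(b[...,1]<.01)
    m=cv2.morphologyEx(m.astype(np.uint8),cv2.MORPH_OPEN,np.ones((3,3)))>0
    q=b[m]*1000
    if len(q)<20: print(n,"few",len(q));continue
    e=cv2.minAreaRect(q.astype(np.float32));print(n,len(q),"plate bed",np.round(e[0],1),np.round(e[1],1),round(e[2],1),"x",np.percentile(q[:,0],[1,99]).round(1),"y",np.percentile(q[:,1],[1,99]).round(1))
E
python3 pl.py 4
```

```text
time: 7.85
position: [0.6058, 0.0354, 0.0474]
tool_rot: [0.993, 0.119, 0.001, 0.0]
ft_force: [0.6, -2.8, 2.3]
grip_width: 0.0238
bed xy mm [ -96.3 -137.6] z 47.4 yaw 13.68 t 7.85 F bed [-0.1 -2.9] 2.3 tiltdeg 0.08
time: 8.25
position: [0.6011, 0.0511, 0.0468]
tool_rot: [0.993, 0.119, -0.001, -0.001]
ft_force: [0.5, 0.3, -0.9]
grip_width: 0.024
bed xy mm [ -97.2 -121.2] z 46.8 yaw 13.69 t 8.25 F bed [0.6 0.1] -0.9 tiltdeg 0.1
top few 0
side 260 plate bed [-77.2 -55.8] [81.3 60.5] 44.4 x [-124.1  -54.4] y [-91.  -20.4]
```

View pics/side4.png

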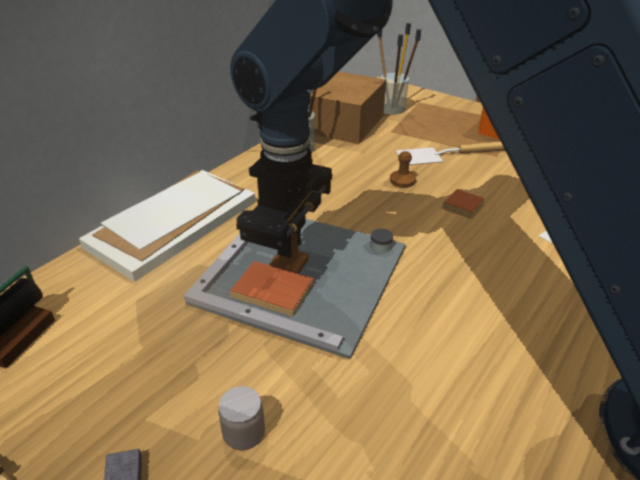

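The plate (centre near (272,288)) is sliding squarely. About 16 mm is left to the rail.

```bash
python3 -m inch '[{"ax":0,"ay":0,"az":0,"dx":0,"dy":-4,"dz":0,"gripper":10},{"ax":0,"ay":0,"az":0,"dx":0,"dy":-4,"dz":0,"gripper":10},{"ax":0,"ay":0,"az":0,"dx":0,"dy":-4,"dz":0,"gripper":10},{"ax":0,"ay":0,"az":0,"dx":0,"dy":-1,"dz":0,"gripper":10}]' 25;python3 bp.py
python3 -m inch '[{"ax":0,"ay":0,"az":0,"dx":0,"dy":-1,"dz":0,"gripper":10}]' 25;python3 bp.py
python3 -m inch '[{"ax":0,"ay":0,"az":0,"dx":0,"dy":-1,"dz":0,"gripper":10}]' 25;python3 bp.py
```

```text
time: 8.75
position: [0.5981, 0.0631, 0.0468]
tool_rot: [0.993, 0.119, -0.001, -0.0]
ft_force: [-0.0, -1.2, -0.8]
grip_width: 0.0241
bed xy mm [ -97.2 -108.8] z 46.8 yaw 13.71 t 8.75 F bed [-0.3 -1.2] -0.8 tiltdeg 0.07
time: 8.85
position: [0.5982, 0.0637, 0.0469]
tool_rot: [0.993, 0.119, -0.0, -0.0]
ft_force: [0.6, -1.3, -1.5]
grip_width: 0.0237
bed xy mm [ -97.  -108.3] z 46.9 yaw 13.71 t 8.85 F bed [ 0.2 -1.4] -1.5 tiltdeg 0.04
time: 8.95
position: [0.5981, 0.0644, 0.047]
tool_rot: [0.993, 0.119, -0.0, 0.0]
ft_force: [-0.1, -1.5, -2.7]
grip_width: 0.0241
bed xy mm [ -96.9 -107.5] z 47.0 yaw 13.69 t 8.95 F bed [-0.4 -1.4] -2.7 tiltdeg 0.02
```

```bash
python3 -m inch '[{"ax":0,"ay":0,"az":0,"dx":0,"dy":-1,"dz":0,"gripper":10}]' 25;python3 bp.py
python3 -m inch '[{"ax":0,"ay":0,"az":0,"dx":0,"dy":-1,"dz":0,"gripper":10},{"ax":0,"ay":0,"az":0,"dx":0,"dy":0,"dz":0,"gripper":10}]' 25;python3 bp.py
```

```text
time: 9.05
position: [0.598, 0.0653, 0.047]
tool_rot: [0.993, 0.119, 0.0, 0.0]
ft_force: [0.4, -1.3, -2.2]
grip_width: 0.0241
bed xy mm [ -96.8 -106.6] z 47.0 yaw 13.67 t 9.05 F bed [ 0.1 -1.4] -2.2 tiltdeg 0.0
time: 9.25
position: [0.5978, 0.0664, 0.0471]
tool_rot: [0.993, 0.119, 0.0, -0.0]
ft_force: [-0.3, -1.2, -2.1]
grip_width: 0.0239
bed xy mm [ -96.7 -105.5] z 47.1 yaw 13.67 t 9.25 F bed [-0.5 -1.1] -2.1 tiltdeg 0.01
```

```bash
python3 -m inch '[{"ax":0,"ay":0,"az":0,"dx":0,"dy":-1,"dz":0,"gripper":10}]' 25 >/dev/null;python3 bp.py
python3 -m inch '[{"ax":0,"ay":0,"az":0,"dx":0,"dy":-1,"dz":0,"gripper":10},{"ax":0,"ay":0,"az":0,"dx":0,"dy":0,"dz":0,"gripper":10}]' 25>/dev/null;python3 bp.py; python3 pl.py 5
```

```text
bed xy mm [ -96.7 -105.4] z 47.2 yaw 13.72 t 9.35 F bed [-0.4 -4.3] -1.6 tiltdeg 0.08
time: 9.55
position: [0.5977, 0.0666, 0.0472]
tool_rot: [0.993, 0.12, 0.0, 0.001]
ft_force: [-0.3, -5.9, -1.2]
grip_width: 0.0236
bed xy mm [ -96.8 -105.3] z 47.2 yaw 13.73 t 9.55 F bed [-1.7 -5.7] -1.2 tiltdeg 0.16
top few 0
side 207 plate bed [-94.9 -42.7] [ 74.1 102.1] 89.5 x [-145.1  -45. ] y [-78.8  -6.7]
```

View pics/side5.png

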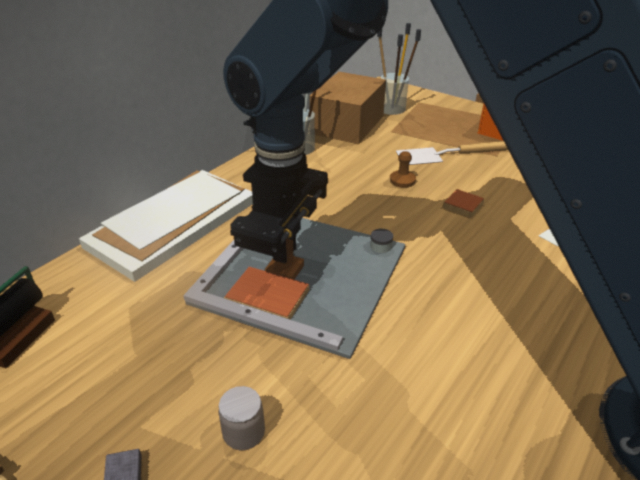

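```bash
python3 -m inch '[{"ax":0,"ay":0,"az":0,"dx":0,"dy":10,"dz":0,"gripper":10},{"ax":0,"ay":0,"az":0,"dx":0,"dy":12,"dz":-2,"gripper":10},{"ax":0,"ay":0,"az":0,"dx":-32,"dy":0,"dz":0,"gripper":10},{"ax":0,"ay":0,"az":0,"dx":-32,"dy":0,"dz":0,"gripper":10},{"ax":0,"ay":0,"az":0,"dx":-32,"dy":0,"dz":0,"gripper":10},{"ax":0,"ay":0,"az":0,"dx":0,"dy":0,"dz":0,"gripper":10},{"ax":0,"ay":0,"az":0,"dx":0,"dy":0,"dz":0,"gripper":10}]' 25 >/dev/null;python3 bp.py; python3 pl.py 6
```

```text
bed xy mm [-192.5 -126.3] z 49.4 yaw 13.6 t 10.35 F bed [ 0.1 -0.5] -1.3 tiltdeg 0.07
top 1046 plate bed [-93.  -39.2] [100.8  75.4] 0.7 x [-140.3  -44.1] y [-74.3  -2.3]
side 532 plate bed [-96.6 -42.2] [104.7  76.2] 1.1 x [-147.   -46.7] y [-77.6  -6.9]
```

View pics/side6.png

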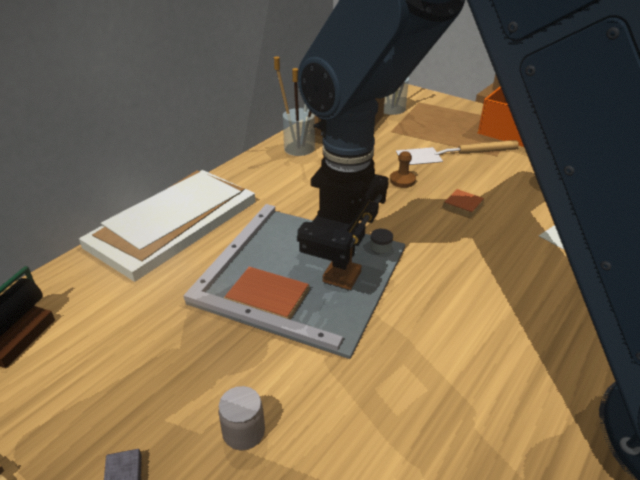

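The plate lies along the left rail, and the pusher foot is at (342,275). Now I go round behind the plate's near short end.

```bash
python3 -m inch '[{"ax":0,"ay":0,"az":0,"dx":0,"dy":-28,"dz":0,"gripper":10},{"ax":0,"ay":0,"az":0,"dx":0,"dy":-28,"dz":0,"gripper":10},{"ax":0,"ay":0,"az":0,"dx":0,"dy":-28,"dz":2,"gripper":10},{"ax":0,"ay":0,"az":0,"dx":0,"dy":0,"dz":0,"gripper":10},{"ax":0,"ay":0,"az":0,"dx":0,"dy":0,"dz":0,"gripper":10}]' 25 >/dev/null;python3 bp.py
python3 -m inch '[{"ax":0,"ay":0,"az":0,"dx":5,"dy":0,"dz":0,"gripper":10},{"ax":0,"ay":0,"az":0,"dx":5,"dy":0,"dz":0,"gripper":10},{"ax":0,"ay":0,"az":0,"dx":5,"dy":0,"dz":0,"gripper":10},{"ax":0,"ay":0,"az":0,"dx":5,"dy":0,"dz":0,"gripper":10},{"ax":0,"ay":0,"az":0,"dx":5,"dy":0,"dz":0,"gripper":10},{"ax":0,"ay":0,"az":0,"dx":5,"dy":0,"dz":0,"gripper":10}]' 25 >/dev/null;python3 bp.py; python3 pl.py 7
```

```text
bed xy mm [-191.3  -41.4] z 47.1 yaw 13.8 t 10.95 F bed [-0.6  0.3] -1.3 tiltdeg 0.12
bed xy mm [-166.3  -42. ] z 46.6 yaw 13.67 t 11.55 F bed [-5.5 -2.5] 2.8 tiltdeg 0.48
top 700 plate bed [-53.1 -39.3] [76.3 44.3] 88.2 x [-74.6 -32.6] y [-76.2  -2.8]
side few 9
```

View pics/side7.png

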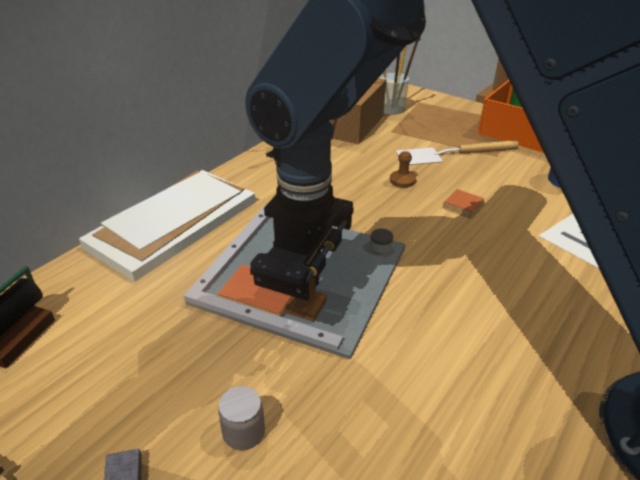

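```bash
python3 -m inch '[{"ax":0,"ay":0,"az":0,"dx":4,"dy":0,"dz":0,"gripper":10},{"ax":0,"ay":0,"az":0,"dx":4,"dy":0,"dz":0,"gripper":10},{"ax":0,"ay":0,"az":0,"dx":4,"dy":0,"dz":0,"gripper":10},{"ax":0,"ay":0,"az":0,"dx":4,"dy":0,"dz":0,"gripper":10},{"ax":0,"ay":0,"az":0,"dx":4,"dy":0,"dz":0,"gripper":10}]' 25 >/dev/null;python3 bp.py
python3 -m inch '[{"ax":0,"ay":0,"az":0,"dx":1.5,"dy":0,"dz":0,"gripper":10},{"ax":0,"ay":0,"az":0,"dx":1.5,"dy":0,"dz":0,"gripper":10}]' 25 >/dev/null;python3 bp.py; python3 pl.py 8
```

```text
bed xy mm [-142.   -41.7] z 47.0 yaw 13.67 t 12.15 F bed [-1.3 -0.2] -2.4 tiltdeg 0.04
bed xy mm [-140.2  -41.6] z 47.1 yaw 13.7 t 12.35 F bed [-2.7 -0.8] 1.2 tiltdeg 0.08
top 552 plate bed [-22.4 -40.2] [74.2 37.3] 87.3 x [-40.3  -5.4] y [-76.5  -4.2]
side few 0
```

View pics/top8.png

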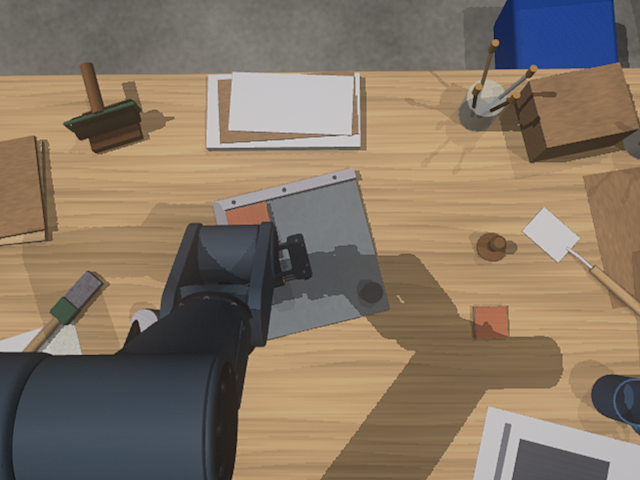

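The plate's far end shows at (248,213), nearly at the far rail. I creep forward until the force rises.

```bash
for i in 1; do python3 -m inch '[{"ax":0,"ay":0,"az":0,"dx":1.5,"dy":0,"dz":0,"gripper":10},{"ax":0,"ay":0,"az":0,"dx":1.5,"dy":0,"dz":0,"gripper":10}]' 25 >/dev/null;python3 bp.py;done
python3 -m inch '[{"ax":0,"ay":0,"az":0,"dx":1,"dy":0,"dz":0,"gripper":10},{"ax":0,"ay":0,"az":0,"dx":0,"dy":0,"dz":0,"gripper":10}]' 25 >/dev/null;python3 bp.py
```

```text
bed xy mm [-137.9  -41.5] z 47.0 yaw 13.68 t 12.65 F bed [-4.9 -1.1] 1.3 tiltdeg 0.14
bed xy mm [-136.   -41.5] z 47.0 yaw 13.69 t 12.85 F bed [-4.6 -0.8] 0.7 tiltdeg 0.03
```

```bash
python3 -m inch '[{"ax":0,"ay":0,"az":0,"dx":1,"dy":0,"dz":0,"gripper":10},{"ax":0,"ay":0,"az":0,"dx":0,"dy":0,"dz":0,"gripper":10}]' 25 >/dev/null;python3 bp.py
python3 -m inch '[{"ax":0,"ay":0,"az":0,"dx":1,"dy":0,"dz":0,"gripper":10},{"ax":0,"ay":0,"az":0,"dx":0,"dy":0,"dz":0,"gripper":10}]' 25 >/dev/null;python3 bp.py
```

```text
bed xy mm [-135.9  -41.5] z 47.0 yaw 13.69 t 13.05 F bed [-5.2 -1.5] 1.8 tiltdeg 0.15
bed xy mm [-135.9  -41.5] z 46.9 yaw 13.71 t 13.25 F bed [-6.3 -1.8] 2.8 tiltdeg 0.26
```

The advance has stalled against the far rail. I back off and set the pusher down on the open bed.

```bash
python3 -m inch '[{"ax":0,"ay":0,"az":0,"dx":-6,"dy":0,"dz":0,"gripper":10},{"ax":0,"ay":0,"az":0,"dx":-15,"dy":0,"dz":0,"gripper":10},{"ax":0,"ay":0,"az":0,"dx":-20,"dy":15,"dz":0,"gripper":10},{"ax":0,"ay":0,"az":0,"dx":-5,"dy":15,"dz":0,"gripper":10},{"ax":0,"ay":0,"az":0,"dx":0,"dy":0,"dz":0,"gripper":10},{"ax":0,"ay":0,"az":0,"dx":0,"dy":0,"dz":0,"gripper":10}]' 25 >/dev/null;python3 bp.py; python3 pl.py 9
python3 -m inch '[{"ax":0,"ay":0,"az":0,"dx":0,"dy":0,"dz":1,"gripper":10},{"ax":0,"ay":0,"az":0,"dx":0,"dy":0,"dz":0,"gripper":10}]' 25 >/dev/null;python3 bp.py
```

```text
bed xy mm [-177.8  -72.2] z 47.4 yaw 13.61 t 13.85 F bed [0.4 0.4] -0.6 tiltdeg 0.25
top 1380 plate bed [-47.3 -39.4] [91.8 76.2] 1.2 x [-88.9  -2.6] y [-75.8  -3.1]
side 30 plate bed [-97.6 -62.6] [ 8.  34.1] 3.2 x [-102.4  -93.6] y [-79.5 -46. ]
bed xy mm [-179.4  -71.2] z 45.9 yaw 13.73 t 14.15 F bed [-0.2 -0.1] -1.6 tiltdeg 0.03
```

View pics/side9.png

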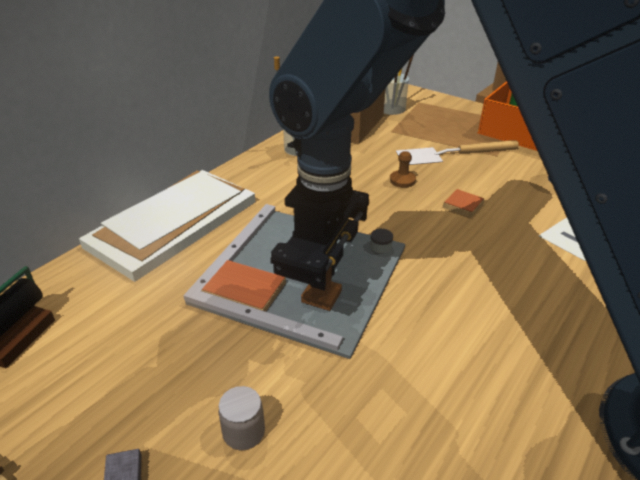

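The plate (near (243,284)) sits in the corner, and the foot (322,294) is clear of it. Next I lower it the last fraction until it rests.

```bash
python3 -m inch '[{"ax":0,"ay":0,"az":0,"dx":0,"dy":0,"dz":0.5,"gripper":10},{"ax":0,"ay":0,"az":0,"dx":0,"dy":0,"dz":0,"gripper":10}]' 25 >/dev/null;python3 bp.py
python3 -m inch '[{"ax":0,"ay":0,"az":0,"dx":0,"dy":0,"dz":0.5,"gripper":10},{"ax":0,"ay":0,"az":0,"dx":0,"dy":0,"dz":0,"gripper":10}]' 25 >/dev/null;python3 bp.py
```

```text
bed xy mm [-179.7  -71.4] z 45.5 yaw 13.7 t 14.35 F bed [-0.6  0. ] -0.8 tiltdeg 0.01
bed xy mm [-179.7  -71.5] z 45.4 yaw 13.68 t 14.55 F bed [-1.   1.5] 3.5 tiltdeg 0.02
```

```bash
python3 -m inch '[{"ax":0,"ay":0,"az":0,"dx":0,"dy":0,"dz":0,"gripper":35},{"ax":0,"ay":0,"az":0,"dx":0,"dy":0,"dz":0,"gripper":70},{"ax":0,"ay":0,"az":0,"dx":0,"dy":0,"dz":0,"gripper":70},{"ax":0,"ay":0,"az":0,"dx":0,"dy":0,"dz":0,"gripper":70},{"ax":0,"ay":0,"az":0,"dx":0,"dy":0,"dz":0,"gripper":70},{"ax":0,"ay":0,"az":0,"dx":0,"dy":0,"dz":0,"gripper":70}]' 25
python3 -m inch '[{"ax":0,"ay":0,"az":0,"dx":0,"dy":0,"dz":-10,"gripper":70},{"ax":0,"ay":0,"az":0,"dx":0,"dy":0,"dz":-20,"gripper":70},{"ax":0,"ay":0,"az":0,"dx":0,"dy":0,"dz":-30,"gripper":70},{"ax":0,"ay":0,"az":0,"dx":0,"dy":0,"dz":-40,"gripper":70},{"ax":0,"ay":0,"az":0,"dx":0,"dy":0,"dz":-40,"gripper":70},{"ax":0,"ay":0,"az":0,"dx":0,"dy":0,"dz":-10,"gripper":70}]'
python3 -m inch '[{"ax":0,"ay":0,"az":0,"dx":0,"dy":40,"dz":0,"gripper":70},{"ax":0,"ay":0,"az":0,"dx":0,"dy":45,"dz":0,"gripper":70},{"ax":0,"ay":0,"az":0,"dx":0,"dy":45,"dz":0,"gripper":70},{"ax":0,"ay":0,"az":0,"dx":0,"dy":45,"dz":0,"gripper":70},{"ax":0,"ay":0,"az":0,"dx":0,"dy":45,"dz":0,"gripper":70},{"ax":0,"ay":0,"az":0,"dx":0,"dy":45,"dz":0,"gripper":70},{"ax":0,"ay":0,"az":0,"dx":0,"dy":0,"dz":0,"gripper":70},{"ax":0,"ay":0,"az":0,"dx":0,"dy":0,"dz":0,"gripper":70}]'
python3 pl.py 10; python3 - <<'E'
from rig import robot;o=robot.get_obs();print(o["position"],abs(o["joint_velocities"]).max())
E
```

```text
time: 15.15
position: [0.5091, 0.0797, 0.045]
tool_rot: [0.993, 0.119, -0.0, -0.0]
ft_force: [0.8, -0.3, 0.5]
grip_width: 0.0585
time: 15.75
position: [0.5118, 0.0797, 0.2]
tool_rot: [0.993, 0.119, 0.005, 0.001]
ft_force: [-0.0, -1.1, -0.7]
grip_width: 0.0607
time: 16.55
position: [0.571, -0.1784, 0.1944]
tool_rot: [0.993, 0.118, -0.001, -0.001]
ft_force: [-0.1, -0.2, -0.9]
grip_width: 0.061
top 1758 plate bed [-54.2 -39.7] [106.1  76.3] 0.3 x [-105.4   -3.2] y [-76.4  -3. ]
side 762 plate bed [-57.5 -41.2] [100.4  78.7] 1.2 x [-105.8  -10. ] y [-78.8  -6.1]
[ 0.57068138 -0.17635113  0.194518  ] 0.01719586825155156
```

View pics/side10.png

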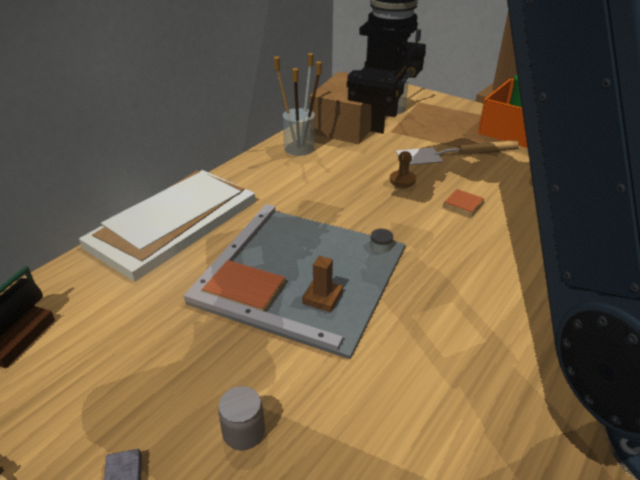

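View pics/top10.png

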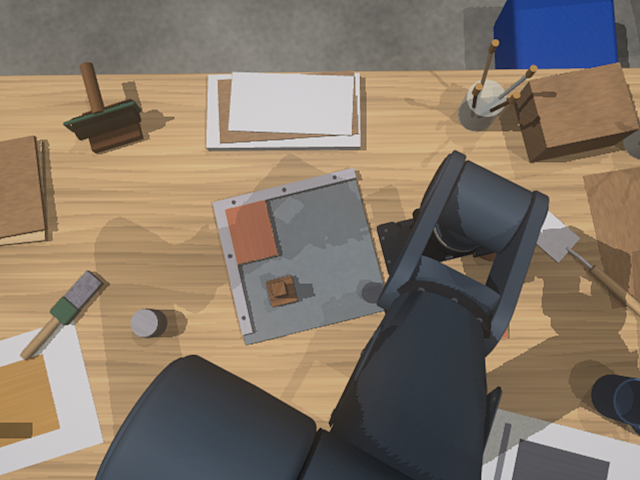

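Plate seated in the corner (top view (252,232)), pusher upright on the bed at (282,290), robot clear of everything.

```bash
python3 -m inch '[{"ax":0,"ay":0,"az":0,"dx":0,"dy":0,"dz":0,"gripper":70},{"ax":0,"ay":0,"az":0,"dx":0,"dy":0,"dz":0,"gripper":70},{"ax":0,"ay":0,"az":0,"dx":0,"dy":0,"dz":0,"gripper":70}]' >/dev/null; python3 -c "
from rig import robot
print(robot.hand_in())"
```

```text
the job is handed in; nothing more can be done
None
```

I gripped the pusher by its handle and used the foot to push the plate against the left rail, then the far rail. Both times I pushed until the advance stalled at about 6 N. I then backed off, set the pusher down on the open bed, let go, moved the arm clear and handed in at about 17 s of the 53 s allowed.

**Plate:** in the last check the top camera put its centre at about (-54, -40) mm in the bed frame, against an ideal of (-55, -40) mm. The side camera gave (-57.5, -41) mm. Both have it within about 1° of square and inside the limits.

**Pusher:** it stands upright on the bed clear of the plate, judged by eye in both final views; I did not measure its tilt.

**Contact:** the fingers passed roughly 20 mm above the plate, and nothing in the pictures or forces suggested the gripper touched it.

**Disagreements:**
- My first corner estimate, from the bed outline, was 2–3 mm off the rail tops. I used the rail-based value, and the stalls at both rails agreed with it to within about 1 mm.
- My first move command was refused as invalid input because rows need every field; nothing moved.

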